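Put the marking fixture's setup kit back in its tray

TASK

Put the setup kit back in its tray: lay the long dark bar down in the long trough, set the square gauge block upright in the square nest, and lay the longer of the two loose flat metal plates flat and squarely on top of the pile of plates of the same size. The shorter bar, the oblong block and the shorter plate do not belong to the kit: leave them where they lie.

Things in the scene. Friction and masses are not known exactly. Their poses are not given: they have to be found in the camera images.
- bar: Long dark grey metal bar, 22 mm wide (own x), 118 mm long (own y), 20 mm high, 0.11 kg give or take. Lies flat; origin: centre of its underside. Belongs in the trough; take it across the 22 mm.
- gauge: Light grey gauge block, square seen from above: 36 x 36 mm, 30 mm high, about 0.26 kg. Stands upright; origin: centre of its underside. Belongs in the nest; any quarter turn will do.
- plate: Flat light metal plate with rounded edges, 34 mm wide (own x), 62 mm long (own y), only 8 mm thick, about 0.045 kg. Lies flat; origin: centre of its underside. Belongs on the pile of plates; take it across the 34 mm.
- short_bar: Look-alike, stays: dark metal bar 22 mm (own x) by only 76 mm (own y), 20 mm high. Lies flat; origin: centre of its underside. 
- oblong_block: Look-alike, stays: light grey metal block, 36 mm (own x) by 60 mm (own y), 30 mm high. Lies flat; origin: centre of its underside. 
- short_plate: Look-alike, stays: flat light metal plate 34 mm (own x) by only 38 mm (own y), 8 mm thick. Lies flat; origin: centre of its underside. 
- tray: Fixed shallow grey metal tray, 250 mm (own x) by 164 mm (own y) outside, walls 5 mm thick and 15 mm high, on the bench; holds three inserts side by side along its x at 80 mm pitch, in any order. Origin: centre of its underside.
- trough: Grey plastic insert with a long trough for the bar. Insert 76 mm (own x) by 150 mm (own y), fixed in the tray. Origin: centre of its underside, 5 mm above the bench. Pocket centred in it: 38 mm (own x) by 132 mm (own y), black floor 4 mm above the origin, walls to 12 mm above the origin.
- nest: Grey plastic insert with a square nest for the gauge block. Insert 76 mm (own x) by 150 mm (own y), fixed in the tray. Origin: centre of its underside, 5 mm above the bench. Pocket centred in it: 52 x 52 mm, black floor 4 mm above the origin, walls to 12 mm above the origin.
- pile_base: Grey plastic insert with a pile of fixed flat plates, 34 (own x) by 62 mm (own y), at its centre. Insert 76 mm (own x) by 150 mm (own y), fixed in the tray. Origin: centre of its underside, 5 mm above the bench. The pile's height varies: its top is 12 to 36 mm above the origin, so look, or lower until contact. The plate goes on top, long side along own y. Low ribs (to 11 mm) 66 mm either side along own y.
Things that resemble listed ones, but are neither listed nor needed, are in the scene too. Several things look just like the plate: the one meant starts farthest from the robot's base.

How it is judged (in metres and radians):
At the end, for the whole second after the job is handed in: Bar on the trough's floor, gauge block on the nest's floor, long plate flat on the pile: each within 12 mm of the centre along both axes and 0.2 rad of square, at rest and let go. The three look-alikes within 30 mm of where they lay (x of bar in the frame of trough between -0.012 and 0.012 m and y of bar in the frame of trough between -0.012 and 0.012 m and z of bar in the frame of trough below 0.008 m and angle between the y axis of bar and the y axis of trough, either way round below 0.2 rad and angle between each of bar, gauge, plate's own z axis and vertical below 0.1 rad and linear speed of each of bar, gauge, plate below 0.02 m/s and x of gauge in the frame of nest between -0.012 and 0.012 m and y of gauge in the frame of nest between -0.012 and 0.012 m and z of gauge in the frame of nest below 0.008 m and (angle between the y axis of gauge and the y axis of nest, either way round below 0.2 rad or angle between the y axis of gauge and the x axis of nest, either way round below 0.2 rad) and x of plate in the frame of pile_base between -0.012 and 0.012 m and y of plate in the frame of pile_base between -0.012 and 0.012 m and z of plate in the frame of pile_base between 0.009 and 0.04 m and angle between the y axis of plate and the y axis of pile_base, either way round below 0.2 rad and distance of each of short_bar, oblong_block, short_plate from where it was at the start of the episode below 0.03 m); the robot touches nothing.
It fails at once if a look-alike is moved by more than 30 mm (distance of any of short_bar, oblong_block, short_plate from where it was at the start of the episode above 0.03 m).
It also fails if it takes over 88 s, if anything falls off the work surface, if the arm or the gripper's body presses on something with over 40 N, if the wrist force passes 120 N, or if a joint passes its speed limit or range.

ROBOT

A 6-joint arm with a two-finger parallel gripper is mounted at the origin on a cart in front of the work surface, level with it; the furniture and walls round the work are solid. World frame = base frame: x ahead of the robot, y to its left, z up, the work surface at z = 0. Lengths are in mm, angles in rad, forces in N, time in s.
With the tool pointing down it reaches from about 400 to 925 mm from the base axis. Payload 12.5 kg.
Tool frame: the origin (TCP) lies at the very end of the fingers, on their centre line; the grasp point (between the pads) lies env.grip_point_offset behind it (env.grip_point_offset is the distance from the TCP to the grasp point, in mm); y points along the fingers, z is the direction in which the jaws open and shut, and the axes are right-handed (so a half turn about y gives the same grasp; the last joint's range is limited). The gripper opens to 95 mm and grips with 3 to 60 N. Pads are 20 mm wide; open, the fingers measure 119 mm over their backs; the gripper's body (75 mm by 180 mm) begins 59 mm behind the grasp point.
Start: joints at [1.195, 0.491, 1.559, -0, 1.092, -0.106], TCP at [166.569, 602.413, 214.661] pointing down, gripper open.
Joint ranges: [-3.1, 3.1], [-0.84, 2.19], [0.05, 2.79], [-1.13, 4.28], [0.06, 2.93], [-2.69, 2.69]. Speed limits (rad/s): [2.22, 2.22, 2.79, 3.14, 3.14, 3.14].

INTERFACE

Orientations are given as [roll, pitch, yaw] about the fixed x, y, z axes, in that order (R = Rz(yaw) Ry(pitch) Rx(roll)).
In Python, from cell import readout, read_camera, env, nets gives the robot as it stands.
- The arm moves only by the tool apply_moves, never from a script. Its argument "increments" is a list of rows, each a list of 3 entries, a list of its own where there are three numbers: the shift along the tool's x, y, z in cm, then the turn, a rotation vector about the tool's x, y, z in degrees, then the finger opening in cm, from 0 to 9.51. A call has exactly 5 rows; each row shifts and turns the pose as measured when the row begins, along the tool's axes as they then stand; what a row does not reach is not made up. A row lasts 1/8 s, in which the tool goes at most 62.5 mm and 10.7 degrees, less where a joint would pass 70% of its speed; a pose out of reach is approached as far as the arm can. A call with a gripper value outside its range is refused whole. The fingers move at their own pace and stop on an object; the grip force is fixed at half the most. Time passes only in rows, so rows that do not move let the fingers close, or fill a call up. It gives the time, the measured TCP pose, the force and the opening at its end, in the units of the state.
- readout.state(): the state, without advancing time (a new reading comes with each control period).
- read_camera(name): name is "side" or "top"; returns a dict with "img" (384x512x3 uint8, red, green, blue), "vfov" (degrees; the focal length in pixels is half the picture's height over the tangent of half this angle, whatever the lens; pixels are square), "cx", "cy" (the principal point, pixels), "distortion" ([k1, k2, p1, p2, k3] as OpenCV has them; the pictures are not rectified), "rvec" (rotation vector, rad) and "tvec" (3), from world to camera coordinates, as OpenCV has them. Camera axes: x right, y down, z forward; pixel columns grow to the right and rows downward; lengths in mm; the calibration is good to about 2 mm. A picture is of the moment at which its call begins. There is no depth.
- env.job_done(): hands the job in, once; it reports no verdict.
Trained networks look in a picture, given as the dict that the camera call returned (one of the last four; its "shot" number tells which), for a name from the list of things; names that differ only in an ending like _2 or _b are one class to them, and where a whole thing is asked for, a point or a joint stands for the part that bears it (a point fixed in the world has none). Each returns a list of dicts, best first, with "confidence" (0 to 1); they miss things now and then, are a little off and sometimes report something else, mostly with a low value. They report only what shows in the picture. A call takes as long as a camera call. They do not tell look-alikes from the thing itself.
- nets.look_for(picture, thing): "point" ([x, y, z] in mm, in the coordinates of the camera as it stood for that picture, good to about 4 mm: the middle of the surface that is visible of it).
- nets.mark_of(picture, thing): "point" ([x, y, z] in mm, in the coordinates of the camera as it stood for that picture, good to about 4 mm: a listed point, or the origin of a listed thing).
The state is a dict: "t": time; "joints": joint angles; "qvel": joint speeds; "tau": joint torques, N m; "eef_pos": TCP position; "tcp_rot": TCP orientation; "ft_force": force on the tool from outside, world axes, zero at the start; "moment": the same for the moment, N m; "opening": opening from 0.0 (shut) to 1.0 (fully open).
Only numpy, scipy, OpenCV 4.12 (cv2) and the standard library are available. Lean on these libraries where they do the work, as an engineer would, in place of code of your own. Each camera call takes 0.05 s, during which the arm holds its last target. There are 200 camera calls.

## Working session

There is one attempt and no reset: what is moved stays moved. The work goes in short steps, Python scripts to look and compute and a tool call to move; the robot and the scene stay as the last step left them, time stands still between calls to the robot, and variables do not carry over. Pictures are saved under pics/ and viewed, about 12 in all and at most 16, crops included, and the job is handed in when it is done.

Besides the shell and the picture viewer there is one more tool, called after ">>>" by a JSON object that holds its "method" and its "body", one argument or row to a line. apply_moves: Moves the arm, as the interface text tells. Its arguments: {"type":"object","properties":{"increments":{"type":"array"}},"required":["increments"]}

```bash
mkdir -p pics; ls; cat > h.py <<'E'
import numpy as np, cv2
from cell import readout, read_camera, env, nets
from scipy.spatial.transform import Rotation as R
def cam(c):
    f=c["img"].shape[0]/2/np.tan(np.radians(c["vfov"])/2)
    K=np.array([[f,0,c["cx"]],[0,f,c["cy"]],[0,0,1.]])
    return K,np.array(c["distortion"],float),np.array(c["rvec"],float).ravel(),np.array(c["tvec"],float).ravel()
def w2p(c,P):
    K,D,r,t=cam(c); return cv2.projectPoints(np.atleast_2d(np.array(P,float)),r,t,K,D)[0][:,0]
def p2w(c,p,z):
    K,D,r,t=cam(c); u=cv2.undistortPoints(np.array(p,float).reshape(-1,1,2),K,D)[:,0]
    M=cv2.Rodrigues(r)[0]; d=np.c_[u,np.ones(len(u))]@M; o=-M.T@t
    return o+d*((z-o[2])/d[:,2])[:,None]
def c2w(c,P):
    K,D,r,t=cam(c); return cv2.Rodrigues(r)[0].T@(np.array(P,float)-t)
def save(n,c): cv2.imwrite(f"pics/{n}.png",cv2.resize(c["img"][...,::-1],(800,600),interpolation=cv2.INTER_CUBIC))
E
python3 - <<'E'
from h import *
s=readout.state();print({k:np.round(v,3) for k,v in s.items()},env.grip_point_offset)
for n in("top","side"):
    c=read_camera(n);save(n+"0",c)
    import pickle;pickle.dump(c,open(n+"0.pkl","wb"))
    print(n,-cv2.Rodrigues(cam(c)[2])[0].T@cam(c)[3])
    for th in "bar gauge plate short_bar oblong_block short_plate tray trough nest pile_base".split():
        for d in nets.mark_of(c,th)[:5]:
            w=c2w(c,d["point"]);print(th,np.round(d["confidence"],2),w.round(),w2p(c,w).round()[0])
E
```

```text
pics
{'t': np.float64(0.0), 'joints': array([ 1.195,  0.492,  1.559, -0.   ,  1.092, -0.106]), 'qvel': array([-0.002,  0.002, -0.003, -0.   ,  0.001,  0.002]), 'tau': array([-0.0000e+00, -6.1263e+01, -2.5818e+01,  6.9000e-02,  4.8000e-02,
       -0.0000e+00]), 'eef_pos': array([166.464, 602.17 , 214.066]), 'tcp_rot': array([-1.572,  0.   , -0.27 ]), 'ft_force': array([ 0.361, -0.802, -0.861]), 'moment': array([0.005, 0.001, 0.042]), 'opening': np.float64(1.001)} 18.8
top [ 425.78849049    3.31200019 1149.66871852]
bar 0.64 [435. 185.  -5.] [177. 211.]
gauge 0.58 [427. 342.  -2.] [119. 215.]
plate 0.75 [392. -43.   2.] [261. 226.]
plate 0.7 [555.  69.  -2.] [219. 166.]
short_bar 0.61 [438.  47.   6.] [228. 209.]
oblong_block 0.68 [548. 340.  -0.] [119. 170.]
short_plate 0.72 [544. 207.   1.] [169. 171.]
tray 0.74 [ 523. -230.    3.] [329. 177.]
trough 0.96 [ 529. -310.    3.] [359. 174.]
nest 0.69 [ 519. -151.    6.] [300. 178.]
nest 0.57 [ 526. -233.    7.] [330. 176.]
pile_base 0.57 [ 519. -151.    6.] [300. 178.]
side [  12.93881102 -736.36341392  641.0077712 ]
bar 0.83 [429. 185.   0.] [216. 183.]
gauge 0.71 [431. 345.   4.] [195. 161.]
plate 0.65 [553.  78.   7.] [268. 185.]
plate 0.45 [391. -41.  -0.] [242. 226.]
plate 0.42 [426. 186.   1.] [215. 183.]
short_bar 0.64 [436.  50.  -1.] [240. 204.]
oblong_block 0.58 [ 535. -311.    5.] [355. 264.]
oblong_block 0.48 [553. 341.  -2.] [228. 154.]
short_plate 0.65 [545. 211.   2.] [244. 169.]
trough 0.71 [ 534. -310.    2.] [354. 265.]
trough 0.45 [ 525. -228.    8.] [328. 244.]
nest 0.62 [ 526. -225.    4.] [327. 245.]
pile_base 0.93 [ 518. -146.    9.] [305. 228.]
```

View pics/top0.png

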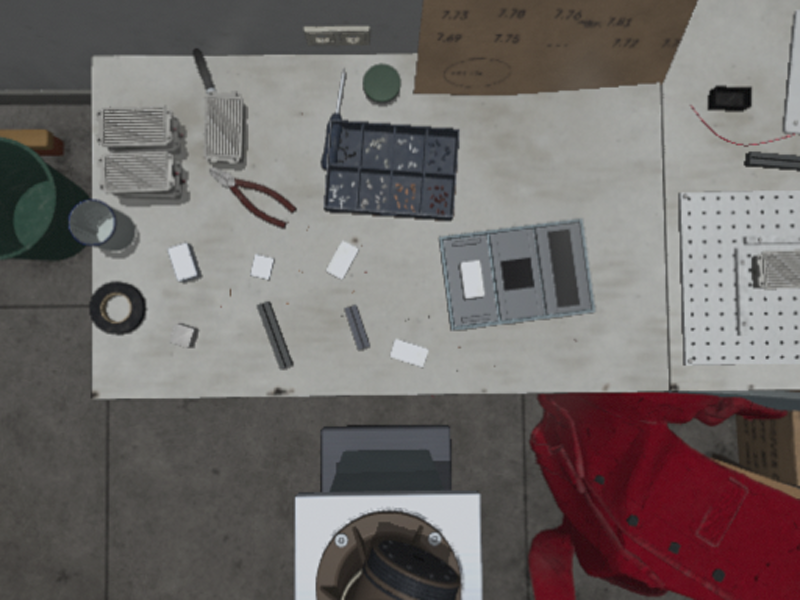

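View pics/side0.png

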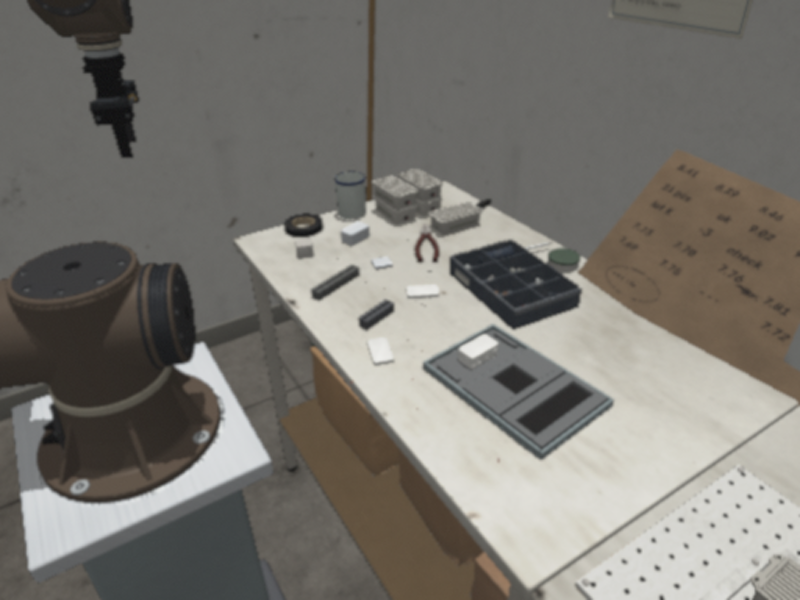

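The top view (800x600) shows the long bar at (275,335), the short bar at (357,328), the gauge at about (185,335), the oblong block at (183,262) and the short plate at (262,266). There are two candidates for the long plate: (342,260), 559 mm from the base, and (409,352), 394 mm from the base. The description says the farthest one, so it is (342,260). In the tray, left to right, are the pile (472,279), nest (517,273) and trough (564,268). I'll rectify enlarged crops to confirm this and measure the poses.

```bash
cat > m.py <<'E'
from h import *
import pickle
def rect(c,x,y,z,half=70,s=3):
    # orthophoto at height z: right = -y world, up = +x world
    n=int(2*half*s); g=np.mgrid[0:n,0:n]; X=x+half-g[0]/s; Y=y+half-g[1]/s
    p=w2p(c,np.c_[X.ravel(),Y.ravel(),np.full(n*n,z)]).reshape(n,n,2).astype(np.float32)
    return cv2.remap(c["img"],p[...,0],p[...,1],cv2.INTER_CUBIC)[...,::-1]
E
python3 - <<'E'
from m import *
c=pickle.load(open("top0.pkl","rb"))
L=[(435,185,20),(427,342,30),(555,72,8),(438,48,20),(392,-43,8),(545,208,8)]
T=[]
for x,y,z in L:
    im=rect(c,x,y,z,66,2).copy()
    for k in range(12,264,40): im[k,:5]=(0,0,255); im[:5,k]=(0,0,255)
    T.append(im)
cv2.imwrite("pics/crops.png",np.vstack([np.hstack(T[:3]),np.hstack(T[3:])]))
cv2.imwrite("pics/tray.png",rect(c,523,-230,17,145,2))
E
```

```text
(no output)
```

View pics/crops.png

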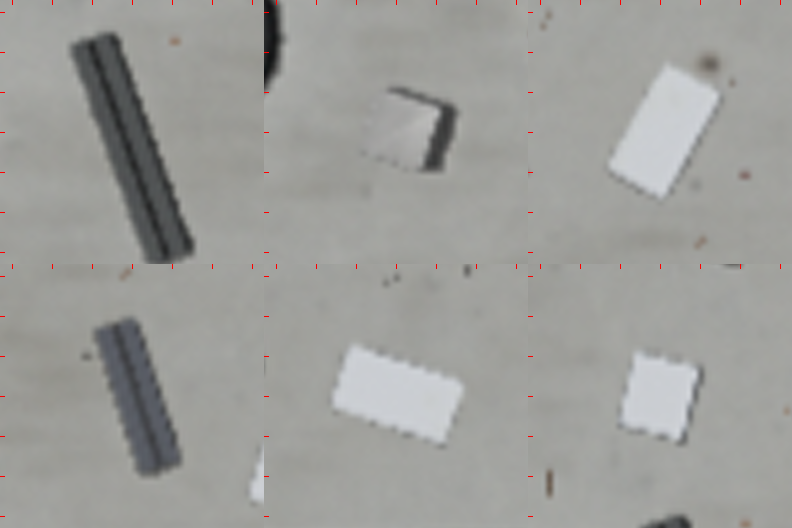

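View pics/tray.png

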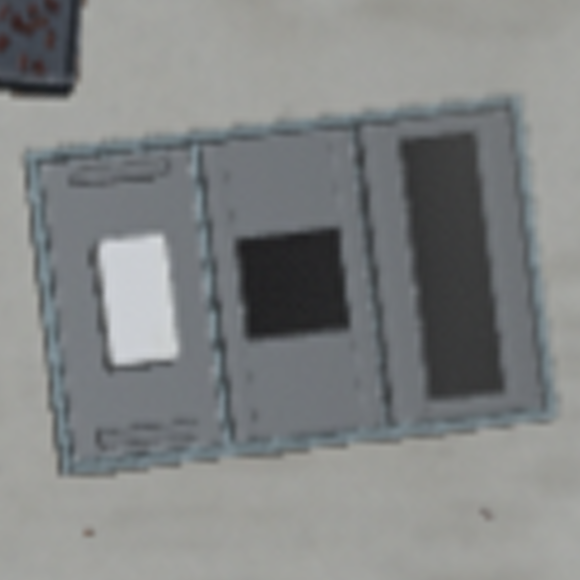

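The crops confirm it: the far plate is 62x34 mm, and the short plate and short bar are clearly smaller. In the tray picture the pile is on the left, the nest in the middle and the trough on the right. Next I'll fit box models in both views.

```bash
cat >> m.py <<'E'
from scipy.optimize import differential_evolution
def prep(c):
    K,D,r,t=cam(c); g=cv2.GaussianBlur(cv2.resize(cv2.cvtColor(c["img"],cv2.COLOR_RGB2GRAY),None,fx=1,fy=1),(0,0),.8).astype(np.float32)
    return g
def sil(c,x,y,a,dx,dy,z0,z1):
    q=np.array([[i*dx/2,j*dy/2] for i in(-1,1) for j in(-1,1)])@np.array([[np.cos(a),np.sin(a)],[-np.sin(a),np.cos(a)]])+[x,y]
    P=np.vstack([np.c_[q,np.full(4,z)] for z in(z0,z1)])
    return cv2.convexHull(w2p(c,P).astype(np.float32))[:,0]
def score(c,g,h):
    n=len(h); s=[]; w=[]
    for i in range(n):
        a,b=h[i],h[(i+1)%n]; l=np.hypot(*(b-a))
        if l<2: continue
        k=np.linspace(.08,.92,max(6,int(l)))[:,None]; p=a+(b-a)*k; nn=np.array([b[1]-a[1],a[0]-b[0]])/l
        o=cv2.remap(g,(p+nn).astype(np.float32)[None],None,cv2.INTER_LINEAR); i_=cv2.remap(g,(p-nn).astype(np.float32)[None],None,cv2.INTER_LINEAR)
        s.append(np.minimum(abs(o-i_),60).mean()); w.append(l)
    return np.average(s,weights=w)
def fit(cs,x,y,a,dx,dy,z0,z1,d=10,da=.3):
    gs=[prep(c) for c in cs]
    f=lambda v:-sum(score(c,g,sil(c,*v,dx,dy,z0,z1)) for c,g in zip(cs,gs))
    r=differential_evolution(f,[(x-d,x+d),(y-d,y+d),(a-da,a+da)],seed=1,maxiter=60,popsize=12,tol=1e-4)
    return r.x,-r.fun
E
cat > fitall.py <<'E'
from m import *
t,s=[pickle.load(open(n+"0.pkl","rb")) for n in("top","side")]
L=dict(bar=(435,185,.35,22,118,0,20),gauge=(428,343,.3,36,36,0,30),plate=(555,70,-.55,34,62,0,8),short_bar=(438,48,.3,22,76,0,20),tray=(523,-230,.1,250,164,0,15))
for k,v in L.items():
    for nm,cs in(("both",[t,s]),("top",[t]),("side",[s])):
        r,f=fit(cs,*v);print(k,nm,r.round(3),round(f,1))
E
python3 fitall.py
```

```text
bar both [429.339 191.648   0.65 ] 19.3
bar top [4.30379e+02 1.89302e+02 5.00000e-02] 4.1
bar side [432.111 190.536   0.648] 15.9
gauge both [425.674 345.721   0.   ] 51.8
gauge top [424.401 340.062   0.   ] 19.6
gauge side [427.188 350.034   0.   ] 37.1
plate both [ 5.45015e+02  6.25400e+01 -2.50000e-01] 19.3
plate top [ 5.45006e+02  6.20100e+01 -2.51000e-01] 8.9
plate side [ 5.51514e+02  7.99920e+01 -2.51000e-01] 10.7
short_bar both [435.905  57.985   0.599] 18.8
short_bar top [443.874  56.582   0.   ] 5.1
short_bar side [447.994  57.999   0.599] 15.1
tray both [ 5.32662e+02 -2.34356e+02  1.00000e-01] 15.5
tray top [ 5.25134e+02 -2.20006e+02  3.46000e-01] 7.3
tray side [ 5.32991e+02 -2.34460e+02  1.08000e-01] 14.3
```

The start yaws were a quarter turn off, because the long axes run along world x. I'll refit.

```bash
sed -i 's/^L=.*/L=dict(bar=(435,185,-1.22,22,118,0,20),gauge=(428,343,.3,36,36,0,30),plate=(555,70,1.05,34,62,0,8),short_bar=(438,48,-1.22,22,76,0,20),tray=(523,-230,1.68,250,164,0,15))/' fitall.py; python3 fitall.py
```

```text
bar both [425.405 186.511  -1.225] 115.1
bar top [425.915 186.159  -1.228] 56.3
bar side [425.056 188.951  -1.212] 59.7
gauge both [425.674 345.721   0.   ] 51.8
gauge top [424.401 340.062   0.   ] 19.6
gauge side [427.188 350.034   0.   ] 37.1
plate both [557.058  70.465   1.063] 47.7
plate top [557.582  70.554   1.063] 28.9
plate side [564.162  79.997   1.11 ] 22.6
short_bar both [437.013  45.188  -1.26 ] 103.3
short_bar top [437.422  44.775  -1.26 ] 44.6
short_bar side [437.197  47.496  -1.254] 59.7
tray both [ 524.129 -229.929    1.688] 86.3
tray top [ 524.136 -229.496    1.691] 30.9
tray side [ 524.153 -230.208    1.686] 55.6
```

```bash
cat > f2.py <<'E'
from m import *
t,s=[pickle.load(open(n+"0.pkl","rb")) for n in("top","side")]
for nm,cs in(("both",[t,s]),("top",[t]),("side",[s])):
    r,f=fit(cs,428,343,-.25,36,36,0,30,12,.4);print("gauge",nm,r.round(3),round(f,1))
    if nm=="both": g=r
a=1.688; tr=np.array([524.1,-229.9]); px=tr+80*np.array([np.cos(a),np.sin(a)])
print("pile",px,"trough",2*tr-px)
G=[prep(c) for c in(t,s)]
for z in range(13,46,2):
    q=[max(score(c,g,sil(c,px[0]+i,px[1]+j,a,34,62,z,z+.1)) for i in(-2,0,2) for j in(-2,0,2)) for c,g in zip((t,s),G)];print(z,np.round(q,1),end=" ")
gs=[]
for c,o in((t,(0,0)),(s,(0,0))):
    im=cv2.resize(c["img"][...,::-1],None,fx=6,fy=6,interpolation=cv2.INTER_CUBIC)
    for p,za,zb in((g,0,30),):
        h=sil(c,*p,36,36,za,zb); cv2.polylines(im,[np.int32(h*6+3)],True,(0,0,255),1)
    u=np.int32(w2p(c,[[g[0],g[1],15]])[0]*6); gs.append(im[max(0,u[1]-150):u[1]+150,max(0,u[0]-180):u[0]+180].copy())
    u=np.int32(w2p(c,[[px[0],px[1],25]])[0]*6); gs.append(im[u[1]-150:u[1]+150,u[0]-180:u[0]+180])
cv2.imwrite("pics/g.png",np.vstack([np.hstack(gs[:2]),np.hstack(gs[2:])]))
E
python3 f2.py
```

```text
gauge both [ 4.28864e+02  3.41453e+02 -3.84000e-01] 62.0
gauge top [ 4.29705e+02  3.39642e+02 -3.43000e-01] 23.8
gauge side [ 4.28687e+02  3.46449e+02 -3.68000e-01] 44.0
pile [ 514.74515796 -150.44883934] trough [ 533.45484204 -309.35116066]
13 [44.9  8. ] 15 [47.7  7.9] 17 [50.4  7.8] 19 [52.5  7.8] 21 [54.3  9. ] 23 [55.6 12.4] 25 [56.4 20.8] 27 [56.9 34.2] 29 [56.8 48.7] 31 [56.8 57. ] 33 [56.5 58.2] 35 [56.  58.1] 37 [56.6 58.2] 39 [57.2 51.1] 41 [57.2 35.7] 43 [56.8 29.6] 45 [56.3 26.1]
```

View pics/g.png

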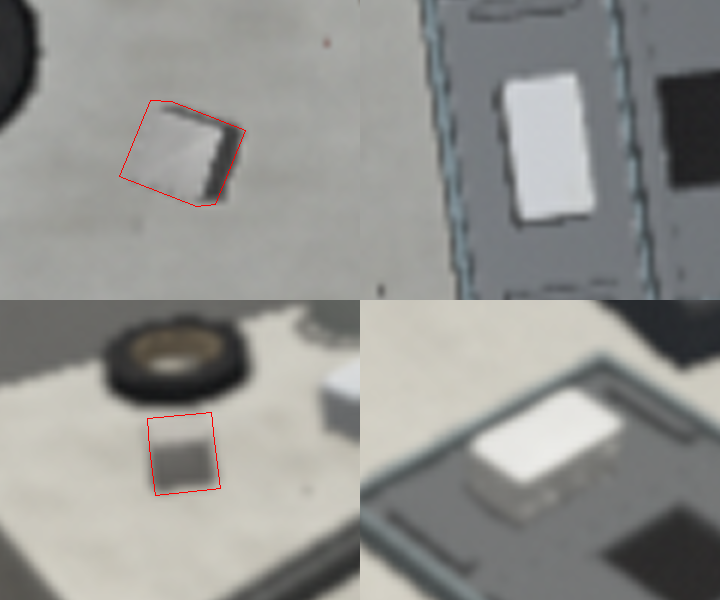

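Fits: the bar is at (425,186.5, yaw -1.225), the gauge at about (428.5,341.5, yaw -0.30) and the plate at (557,70.5, yaw 1.063). The tray is at (524,-230, yaw 1.688), and the pile top is at about z=33. The overlay shows the gauge's true edges slightly less turned than the fit. I'll write a planner helper, since the numbers go into the calls by hand.

```bash
cat > plan.py <<'E'
import sys
from h import *
# args: list of x,y,z,yaw,rows waypoints -> suggested rows (cm, deg)
s=readout.state(); p=np.array(s["eef_pos"],float); r=R.from_euler("xyz",s["tcp_rot"])
print("t",round(float(s["t"]),2),"at",p.round(1),np.round(s["tcp_rot"],3),"open",round(float(s["opening"])*95.1,1),"F",np.round(s["ft_force"],1),"q6",round(float(s["joints"][5]),2))
for w in sys.argv[1:]:
    x,y,z,a,n=map(float,w.split(",")); n=int(n); tr=R.from_euler("xyz",[-np.pi/2,0,a]); T=np.array([x,y,z])
    for k in range(n,0,-1):
        d=r.inv().apply((T-p)/k).round()/10; v=((r.inv()*tr).as_rotvec(degrees=True)/k).round(1)
        print([d.round(2).tolist(),v.tolist()])
        p=p+r.apply(d*10); r=r*R.from_rotvec(v,degrees=True)
E
python3 plan.py 428.5,341.5,100,-.3,9
```

```text
t 1.1 at [166.6 602.4 214.7] [-1.571 -0.    -0.27 ] open 94.9 F [ 0.4 -1.   0.9] q6 -0.11
[[3.6, 1.3, -2.0], [-0.0, 0.2, 0.0]]
[[3.6, 1.3, -2.0], [-0.0, 0.2, 0.0]]
[[3.6, 1.3, -2.0], [-0.0, 0.2, 0.0]]
[[3.6, 1.3, -2.0], [-0.0, 0.2, 0.0]]
[[3.6, 1.3, -2.0], [-0.0, 0.2, 0.0]]
[[3.6, 1.2, -1.9], [-0.0, 0.2, 0.0]]
[[3.6, 1.3, -2.0], [-0.0, 0.2, 0.0]]
[[3.6, 1.2, -1.9], [-0.0, 0.2, 0.0]]
[[3.6, 1.3, -1.9], [-0.0, 0.1, 0.0]]
```

>>> {"method": "apply_moves", "body": {
  "increments": [
    [[3.6,1.3,-2.0],[0,0.2,0],7],
    [[3.6,1.3,-2.0],[0,0.2,0],7],
    [[3.6,1.3,-2.0],[0,0.2,0],7],
    [[3.6,1.3,-2.0],[0,0.2,0],7],
    [[3.6,1.3,-2.0],[0,0.2,0],7]
  ]
}}

```text
t: 1.72
eef_pos: [315.0, 455.4, 148.7]
tcp_rot: [-1.567, -0.001, -0.283]
ft_force: [0.9, 1.4, -0.2]
opening: 0.737
```

>>> {"method": "apply_moves", "body": {
  "increments": [
    [[3.6,1.3,-2.0],[0,0.2,0],7],
    [[3.6,1.3,-2.0],[0,0.2,0],7],
    [[3.6,1.2,-1.9],[0,0.2,0],7],
    [[3.6,1.2,-1.9],[0,0,0],7],
    [[0,0,0],[0,0,0],7]
  ]
}}

```text
t: 2.35
eef_pos: [436.2, 334.3, 96.7]
tcp_rot: [-1.566, -0.001, -0.297]
ft_force: [-0.4, 0.4, 0.1]
opening: 0.736
```

```bash
python3 plan.py 428.5,341.5,11,-.3,3
```

```text
t 2.35 at [436.2 334.3  96.7] [-1.566e+00 -1.000e-03 -2.970e-01] open 70.0 F [-0.4  0.4  0.1] q6 -0.74
[[-0.3, 2.9, 0.1], [-0.1, 0.1, 0.0]]
[[-0.3, 2.8, 0.2], [-0.1, 0.0, 0.0]]
[[-0.4, 2.9, 0.1], [-0.0, 0.1, 0.1]]
```

>>> {"method": "apply_moves", "body": {
  "increments": [
    [[-0.5,2,0.2],[-0.1,0.1,0],7],
    [[-0.5,2.2,0.2],[-0.1,0,0],7],
    [[0,2.2,0],[0,0,0],7],
    [[0,1.6,0],[0,0,0],7],
    [[0,0.4,0],[0,0,0],7]
  ]
}}

```text
t: 2.98
eef_pos: [426.8, 344.5, 12.3]
tcp_rot: [-1.567, -0.003, -0.298]
ft_force: [0.5, -0.9, 0.2]
opening: 0.734
```

```bash
python3 plan.py 428.5,341.5,11,-.3,1; python3 - <<'E'
from m import *
T=[]
for n in("top","side"):
    c=read_camera(n); im=cv2.resize(c["img"][...,::-1],None,fx=5,fy=5,interpolation=cv2.INTER_CUBIC)
    u=np.int32(w2p(c,[[428,341,20]])[0]*5); T.append(im[u[1]-200:u[1]+200,u[0]-190:u[0]+190])
cv2.imwrite("pics/g1.png",np.hstack(T))
E
```

```text
t 2.98 at [426.8 344.5  12.3] [-1.567 -0.003 -0.298] open 69.8 F [ 0.5 -0.9  0.2] q6 -0.71
[[0.3, 0.1, -0.2], [-0.2, 0.1, 0.2]]
```

View pics/g1.png

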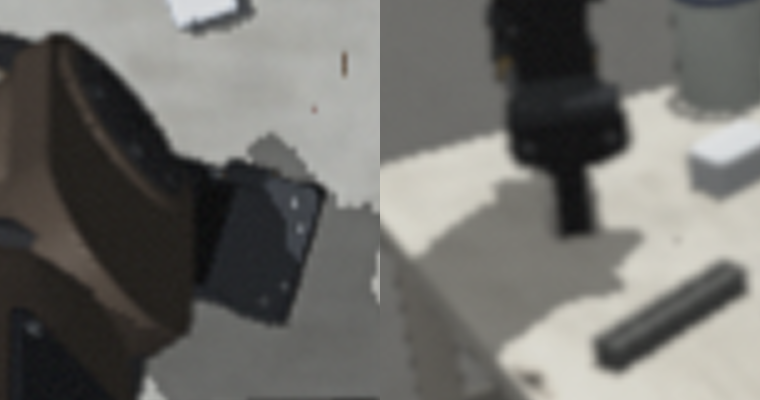

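The gripper hides the gauge in both views: the top view at (250,250), and the finger in the side view at (575,200). There was no contact force on the way down, so I'll close.

>>> {"method": "apply_moves", "body": {
  "increments": [
    [[0.3,0.1,-0.2],[0,0,0],7],
    [[0,0,0],[0,0,0],2],
    [[0,0,0],[0,0,0],2],
    [[0,0,0],[0,0,0],2],
    [[0,0,0],[0,0,0],2]
  ]
}}

```text
t: 3.7
eef_pos: [430.5, 341.9, 13.8]
tcp_rot: [-1.564, -0.006, -0.299]
ft_force: [-0.6, -0.1, -0.6]
opening: 0.381
```

>>> {"method": "apply_moves", "body": {
  "increments": [
    [[0,0,0],[0,0,0],2],
    [[0,-2,0],[0,0,0],2],
    [[0,-3,0],[0,0,0],2],
    [[0,-3,0],[0,0,0],2],
    [[0,0,0],[0,0,0],2]
  ]
}}

```text
t: 4.32
eef_pos: [428.7, 340.9, 94.1]
tcp_rot: [-1.567, -0.003, -0.298]
ft_force: [-0.2, 0.5, -4.5]
opening: 0.379
```

```bash
python3 plan.py 524.1,-229.9,90,.117,12; python3 - <<'E'
from m import *
T=[]
for n in("top","side"):
    c=read_camera(n); im=cv2.resize(c["img"][...,::-1],None,fx=5,fy=5,interpolation=cv2.INTER_CUBIC)
    u=np.int32(w2p(c,[[428,341,80]])[0]*5); T.append(im[u[1]-200:u[1]+200,u[0]-190:u[0]+190])
cv2.imwrite("pics/g2.png",np.hstack(T))
E
```

```text
t 4.33 at [428.7 340.9  94.1] [-1.567 -0.003 -0.298] open 36.0 F [-0.2  0.5 -4.5] q6 -0.72
[[2.2, 0.0, -4.3], [-0.0, -2.0, 0.0]]
[[2.0, 0.0, -4.4], [-0.0, -2.0, 0.0]]
[[1.8, 0.0, -4.5], [-0.0, -2.0, 0.0]]
[[1.7, 0.0, -4.5], [-0.0, -2.0, 0.0]]
[[1.5, 0.0, -4.6], [-0.0, -2.0, 0.0]]
[[1.4, 0.0, -4.6], [-0.0, -2.0, 0.0]]
[[1.2, 0.1, -4.7], [-0.0, -2.0, 0.0]]
[[1.1, 0.0, -4.7], [-0.0, -2.0, 0.0]]
[[0.9, 0.1, -4.7], [-0.0, -2.0, 0.1]]
[[0.7, 0.0, -4.8], [-0.0, -1.9, 0.0]]
[[0.6, 0.1, -4.8], [-0.1, -2.0, 0.1]]
[[0.4, 0.0, -4.7], [-0.0, -1.9, 0.0]]
```

View pics/g2.png

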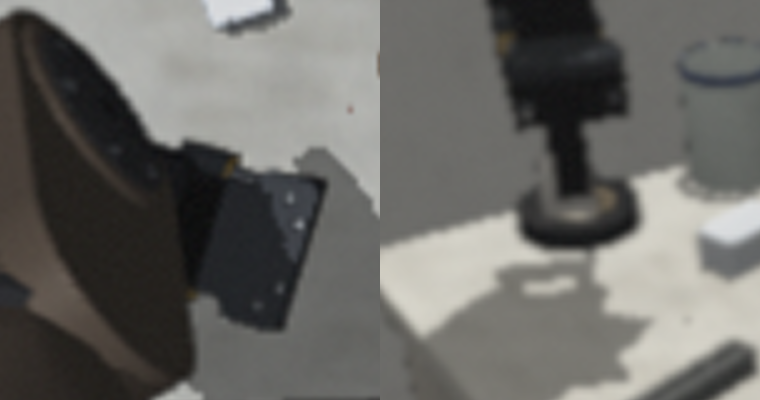

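The opening reads 36.0 mm and the weight registers, so the gauge is held. I'll carry it to the nest.

>>> {"method": "apply_moves", "body": {
  "increments": [
    [[2.2,0,-4.3],[0,-2,0],2],
    [[2,0,-4.4],[0,-2,0],2],
    [[1.8,0,-4.5],[0,-2,0],2],
    [[1.7,0,-4.5],[0,-2,0],2],
    [[1.5,0,-4.6],[0,-2,0],2]
  ]
}}

```text
t: 5.05
eef_pos: [465.6, 97.3, 84.9]
tcp_rot: [-1.573, 0.008, -0.113]
ft_force: [1.5, -0.6, -3.2]
opening: 0.376
```

>>> {"method": "apply_moves", "body": {
  "increments": [
    [[1.4,0,-4.6],[0,-2,0],2],
    [[1.2,0,-4.7],[0,-2,0],2],
    [[1.1,0,-4.7],[0,-2,0],2],
    [[0.9,0,-4.7],[0,-2,0],2],
    [[0.7,0,-4.8],[0,-2,0],2]
  ]
}}

```text
t: 5.68
eef_pos: [506.6, -147.6, 77.3]
tcp_rot: [-1.568, 0.019, 0.067]
ft_force: [0.9, 0.6, -3.2]
opening: 0.375
```

```bash
python3 plan.py 524.1,-229.9,60,.117,4
```

```text
t 5.67 at [ 506.6 -147.6   77.3] [-1.568  0.019  0.067] open 35.6 F [ 0.9  0.6 -3.2] q6 -2.04
[[0.3, 0.4, -2.1], [-0.0, -0.7, -0.3]]
[[0.3, 0.4, -2.1], [-0.1, -0.7, -0.3]]
[[0.2, 0.5, -2.1], [-0.0, -0.7, -0.2]]
[[0.3, 0.4, -2.0], [-0.1, -0.7, -0.3]]
```

>>> {"method": "apply_moves", "body": {
  "increments": [
    [[0.3,0,-2.1],[0,-0.7,-0.3],2],
    [[0.3,0,-2.1],[0,-0.7,-0.3],2],
    [[0.3,0,-2.1],[0,-0.7,-0.3],2],
    [[0.2,0,-1.2],[0,-0.7,0],2],
    [[0,0,0],[0,0,0],2]
  ]
}}

```text
t: 6.3
eef_pos: [521.3, -226.0, 68.8]
tcp_rot: [-1.562, 0.012, 0.114]
ft_force: [-0.7, 0.5, -2.8]
opening: 0.375
```

```bash
python3 plan.py 524.1,-229.9,20,.117,3;python3 - <<'E'
from m import *
T=[]
for n in("top","side"):
    c=read_camera(n); im=cv2.resize(c["img"][...,::-1],None,fx=5,fy=5,interpolation=cv2.INTER_CUBIC)
    u=np.int32(w2p(c,[[524,-230,60]])[0]*5); T.append(im[u[1]-200:u[1]+200,u[0]-190:u[0]+190])
cv2.imwrite("pics/g3.png",np.hstack(T))
E
```

```text
t 6.3 at [ 521.3 -226.    68.8] [-1.562  0.012  0.114] open 35.7 F [-0.7  0.5 -2.8] q6 -2.21
[[0.1, 1.6, -0.2], [-0.2, -0.1, -0.2]]
[[0.1, 1.6, -0.1], [-0.2, -0.1, -0.2]]
[[0.1, 1.7, -0.1], [-0.1, -0.0, -0.3]]
```

View pics/g3.png

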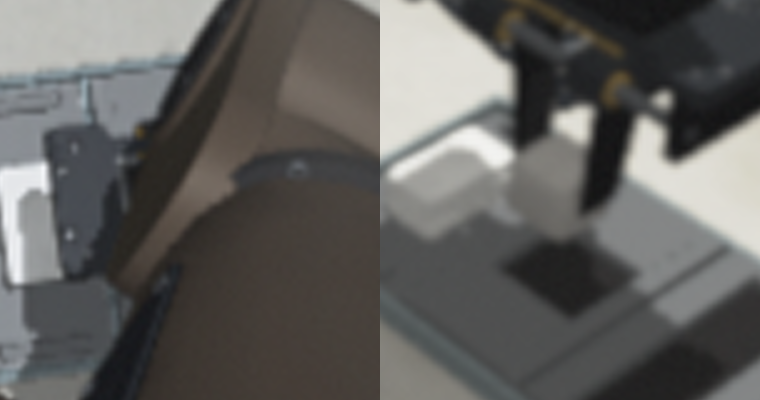

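The side view shows the gauge hanging upright in the jaws at (555,190), just above the nest at (570,275). Lowering.

>>> {"method": "apply_moves", "body": {
  "increments": [
    [[0.1,1.2,-0.2],[-0.2,0,-0.2],2],
    [[0.1,1.2,-0.1],[-0.2,0,-0.2],2],
    [[0.1,1,-0.1],[0,0,-0.2],2],
    [[0,0.6,0],[0,0,0],2],
    [[0,0.3,0],[0,0,0],2]
  ]
}}

```text
t: 7.02
eef_pos: [524.1, -226.9, 22.7]
tcp_rot: [-1.568, 0.002, 0.116]
ft_force: [-5.3, -3.6, 22.6]
opening: 0.377
```

```bash
python3 plan.py 524.1,-229.9,23,.117,1
```

```text
t 7.03 at [ 524.1 -226.9   22.7] [-1.568  0.002  0.116] open 35.9 F [-5.3 -3.6 22.6] q6 -2.21
[[-0.0, -0.0, -0.3], [-0.1, -0.1, -0.1]]
```

Contact came at the predicted floor height (TCP 22.7 mm). Releasing, then going to the bar.

>>> {"method": "apply_moves", "body": {
  "increments": [
    [[0,-0.1,0],[0,0,0],5],
    [[0,0,0],[0,0,0],5],
    [[0,0,0],[0,0,0],5],
    [[0,-2.5,0],[0,0,0],5],
    [[0,-4,0],[0,0,0],5]
  ]
}}

```text
t: 7.65
eef_pos: [523.8, -226.9, 89.0]
tcp_rot: [-1.567, 0.004, 0.115]
ft_force: [-0.8, -1.1, 0.1]
opening: 0.524
```

```bash
python3 plan.py 425.4,186.5,100,.346,10
```

```text
t 7.65 at [ 523.8 -226.9   89. ] [-1.567  0.004  0.115] open 49.8 F [-0.8 -1.1  0.1] q6 -2.21
[[-0.5, -0.1, 4.2], [-0.0, -1.3, -0.0]]
[[-0.4, -0.1, 4.2], [-0.0, -1.3, -0.0]]
[[-0.3, -0.1, 4.2], [-0.0, -1.3, -0.0]]
[[-0.2, -0.1, 4.3], [-0.0, -1.3, -0.0]]
[[-0.1, -0.1, 4.3], [-0.0, -1.3, -0.0]]
[[-0.0, -0.1, 4.2], [-0.1, -1.3, -0.0]]
[[0.1, -0.1, 4.3], [-0.0, -1.4, -0.0]]
[[0.2, -0.1, 4.2], [-0.1, -1.3, -0.1]]
[[0.2, -0.1, 4.3], [-0.0, -1.4, -0.0]]
[[0.3, -0.1, 4.2], [-0.1, -1.3, -0.1]]
```

>>> {"method": "apply_moves", "body": {
  "increments": [
    [[-0.5,-0.1,4.2],[0,-1.3,0],5],
    [[-0.4,-0.1,4.2],[0,-1.3,0],5],
    [[-0.3,-0.1,4.2],[0,-1.3,0],5],
    [[-0.2,-0.1,4.3],[0,-1.3,0],5],
    [[-0.1,-0.1,4.3],[0,-1.3,0],5]
  ]
}}

```text
t: 8.28
eef_pos: [475.9, -17.6, 98.6]
tcp_rot: [-1.573, -0.005, 0.228]
ft_force: [0.5, 0.5, 0.7]
opening: 0.523
```

>>> {"method": "apply_moves", "body": {
  "increments": [
    [[0,-0.1,4.2],[0,-1.3,0],5],
    [[0.1,-0.1,4.3],[0,-1.4,0],5],
    [[0.2,-0.1,4.2],[0,-1.3,0],5],
    [[0.2,-0.1,3.5],[0,-1.4,0],5],
    [[0.3,0,2],[0,-1.3,0],5]
  ]
}}

```text
t: 8.9
eef_pos: [433.6, 167.0, 104.1]
tcp_rot: [-1.574, -0.009, 0.35]
ft_force: [0.3, 0.7, 0.5]
opening: 0.522
```

```bash
python3 plan.py 425.4,186.5,45,.346,2 425.4,186.5,12,.346,3; python3 - <<'E'
from m import *
T=[]
c=read_camera("top");save("g4",c)
E
```

```text
t 8.9 at [433.6 167.  104.1] [-1.574 -0.009  0.35 ] open 49.6 F [0.3 0.7 0.5] q6 -1.69
[[-0.1, 2.9, 1.1], [0.1, 0.1, 0.3]]
[[-0.0, 3.0, 1.0], [0.1, 0.1, 0.2]]
[[-0.0, 1.1, 0.0], [-0.0, 0.0, 0.0]]
[[-0.0, 1.1, 0.0], [-0.0, 0.0, 0.0]]
[[-0.0, 1.1, 0.0], [-0.0, 0.0, 0.0]]
```

View pics/g4.png

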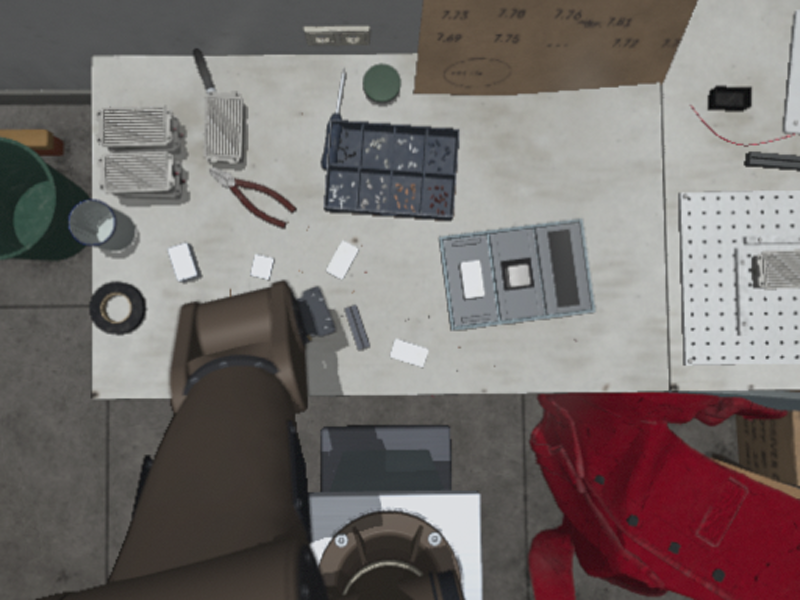

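The gauge sits in the nest at (517,274) with a black margin all round. Next is the bar grasp: correct laterally first, then descend.

>>> {"method": "apply_moves", "body": {
  "increments": [
    [[-0.1,1.5,1.1],[0.1,0.1,0.3],5],
    [[0,2.2,0.9],[0,0,0.2],5],
    [[0,1.4,0],[0,0,0],5],
    [[0,0,0],[0,0,0],5],
    [[0,0,0],[0,0,0],5]
  ]
}}

```text
t: 9.57
eef_pos: [425.1, 186.9, 49.6]
tcp_rot: [-1.572, 0.001, 0.346]
ft_force: [-0.7, 0.1, -0.0]
opening: 0.524
```

```bash
python3 plan.py 425.4,186.5,12,.346,3
```

```text
t 9.57 at [425.1 186.9  49.6] [-1.572e+00  1.000e-03  3.460e-01] open 49.8 F [-0.7  0.1 -0. ] q6 -1.64
[[0.0, 1.3, -0.0], [0.0, 0.0, -0.0]]
[[0.0, 1.2, -0.0], [0.0, 0.0, -0.0]]
[[0.0, 1.3, -0.0], [0.1, 0.0, -0.0]]
```

>>> {"method": "apply_moves", "body": {
  "increments": [
    [[0,1.3,0],[0,0,0],5],
    [[0,1.2,0],[0,0,0],5],
    [[0,0.9,0],[0,0,0],5],
    [[0,0.3,0],[0,0,0],5],
    [[0,0,0],[0,0,0],1]
  ]
}}

```text
t: 10.2
eef_pos: [425.5, 186.5, 10.4]
tcp_rot: [-1.572, -0.0, 0.345]
ft_force: [-0.1, -0.3, -0.3]
opening: 0.47
```

>>> {"method": "apply_moves", "body": {
  "increments": [
    [[0,0,0],[0,0,0],1],
    [[0,0,0],[0,0,0],1],
    [[0,0,0],[0,0,0],1],
    [[0,0,0],[0,0,0],1],
    [[0,0,0],[0,0,0],1]
  ]
}}

```text
t: 10.82
eef_pos: [425.7, 186.6, 11.0]
tcp_rot: [-1.572, -0.001, 0.346]
ft_force: [0.8, -0.2, -1.9]
opening: 0.229
```

>>> {"method": "apply_moves", "body": {
  "increments": [
    [[0,-1.5,0],[0,0,0],1],
    [[0,-2.5,0],[0,0,0],1],
    [[0,-2.5,0],[0,0,0],1],
    [[0,-2,0],[0,0,0],1],
    [[0,0,0],[0,0,0],1]
  ]
}}

```text
t: 11.45
eef_pos: [425.1, 186.5, 97.9]
tcp_rot: [-1.572, 0.0, 0.345]
ft_force: [-0.7, -0.6, -1.3]
opening: 0.228
```

```bash
python3 plan.py 533.5,-309.4,90,.117,13
```

```text
t 11.45 at [425.1 186.5  97.9] [-1.572  0.     0.345] open 21.7 F [-0.7 -0.6 -1.3] q6 -1.64
[[-0.5, 0.1, -3.9], [0.0, 1.0, -0.0]]
[[-0.4, 0.1, -3.9], [0.0, 1.0, -0.0]]
[[-0.4, 0.1, -3.9], [0.0, 1.0, -0.0]]
[[-0.3, 0.1, -3.9], [0.0, 1.0, -0.0]]
[[-0.2, 0.1, -3.9], [0.0, 1.0, -0.0]]
[[-0.2, 0.0, -3.9], [0.0, 1.0, -0.0]]
[[-0.1, 0.1, -3.9], [0.0, 1.0, -0.0]]
[[-0.0, 0.0, -3.9], [0.0, 1.0, -0.0]]
[[0.0, 0.1, -3.9], [0.0, 1.0, -0.0]]
[[0.1, 0.0, -3.9], [0.0, 1.0, -0.0]]
[[0.2, 0.1, -3.9], [0.0, 1.0, -0.0]]
[[0.2, 0.0, -3.9], [0.0, 1.0, -0.0]]
[[0.3, 0.1, -3.8], [0.1, 1.1, -0.0]]
```

The bar is held (21.7 mm opening). Carrying it to the trough.

>>> {"method": "apply_moves", "body": {
  "increments": [
    [[-0.5,0,-3.9],[0,1,0],1],
    [[-0.4,0,-3.9],[0,1,0],1],
    [[-0.4,0,-3.9],[0,1,0],1],
    [[-0.3,0,-3.9],[0,1,0],1],
    [[-0.2,0,-3.9],[0,1,0],1]
  ]
}}

```text
t: 12.08
eef_pos: [467.0, -8.2, 93.8]
tcp_rot: [-1.571, 0.004, 0.261]
ft_force: [0.5, 0.2, -1.2]
opening: 0.226
```

>>> {"method": "apply_moves", "body": {
  "increments": [
    [[-0.2,0,-3.9],[0,1,0],1],
    [[-0.1,0,-3.9],[0,1,0],1],
    [[0,0,-3.9],[0,1,0],1],
    [[0,0,-3.9],[0,1,0],1],
    [[0.1,0,-3.9],[0,1,0],1]
  ]
}}

```text
t: 12.7
eef_pos: [507.2, -205.1, 87.6]
tcp_rot: [-1.567, 0.01, 0.169]
ft_force: [0.9, 0.0, -2.1]
opening: 0.232
```

```bash
python3 plan.py 533.5,-309.4,80,.117,4
```

```text
t 12.7 at [ 507.2 -205.1   87.6] [-1.567  0.01   0.169] open 22.1 F [ 0.9  0.  -2.1] q6 -2.24
[[0.2, 0.2, -2.7], [-0.0, 0.8, -0.1]]
[[0.3, 0.2, -2.7], [-0.1, 0.7, -0.2]]
[[0.3, 0.2, -2.7], [-0.0, 0.8, -0.1]]
[[0.3, 0.1, -2.6], [-0.1, 0.7, -0.2]]
```

>>> {"method": "apply_moves", "body": {
  "increments": [
    [[0.2,0,-2.7],[0,0.7,-0.1],1],
    [[0.3,0,-2.7],[0,0.7,-0.2],1],
    [[0.3,0,-2.7],[0,0.7,-0.1],1],
    [[0.3,0,-1.8],[0,0.5,-0.2],1],
    [[0,0,0],[0,0,0],1]
  ]
}}

```text
t: 13.32
eef_pos: [531.7, -306.0, 80.1]
tcp_rot: [-1.563, 0.004, 0.119]
ft_force: [0.7, 0.6, -1.3]
opening: 0.228
```

```bash
python3 plan.py 533.5,-309.4,40,.117,3;python3 - <<'E'
from m import *
c=read_camera("side");s=readout.state(); im=cv2.resize(c["img"][...,::-1],None,fx=5,fy=5,interpolation=cv2.INTER_CUBIC)
u=np.int32(w2p(c,[[533,-309,50]])[0]*5); 
x,y,z=s["eef_pos"]; a=s["tcp_rot"][2]+np.pi/2
r,f=fit([c],x,y,a,22,118,z-11,z+9,12,.1); print("bar fit",r.round(3),f,a)
cv2.polylines(im,[np.int32(sil(c,*r,22,118,z-11,z+9)*5+2)],True,(0,0,255),1)
cv2.imwrite("pics/b3.png",im[u[1]-250:u[1]+250,u[0]-350:u[0]+350])
E
```

```text
t 13.32 at [ 531.7 -306.    80.1] [-1.563  0.004  0.119] open 21.7 F [ 0.7  0.6 -1.3] q6 -2.32
[[0.1, 1.3, -0.1], [-0.2, 0.0, -0.1]]
[[0.0, 1.4, -0.1], [-0.1, 0.1, -0.1]]
[[0.0, 1.3, -0.2], [-0.2, 0.0, -0.1]]
bar fit [ 537.154 -303.171    1.703] 30.09195327758789 1.6904108897307792
```

View pics/b3.png

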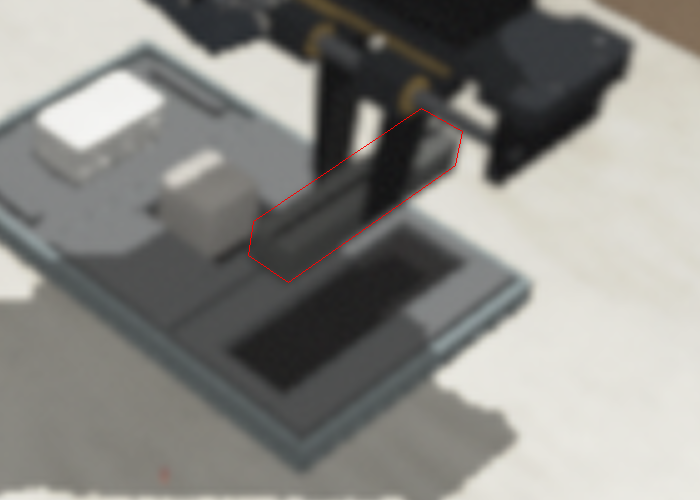

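The side view shows the bar hanging level in the jaws over the trough at (345,320), parallel to it. The fit of the bar is partly blocked by the finger and suggests it may sit up to 5 mm toward +x in the grip, so I'll aim at x=532 and lower.

>>> {"method": "apply_moves", "body": {
  "increments": [
    [[0,1.3,-0.1],[-0.2,0,-0.1],1],
    [[0,1.4,-0.1],[-0.1,0,-0.1],1],
    [[0,1.3,-0.1],[-0.1,0,-0.1],1],
    [[0,0,0],[0,0,0],1],
    [[0,0,0],[0,0,0],1]
  ]
}}

```text
t: 14.0
eef_pos: [531.1, -305.2, 36.4]
tcp_rot: [-1.568, 0.001, 0.122]
ft_force: [0.2, 0.4, -0.8]
opening: 0.227
```

```bash
python3 plan.py 532.2,-309.4,20,.117,3
```

```text
t 14.0 at [ 531.1 -305.2   36.4] [-1.568e+00  1.000e-03  1.220e-01] open 21.6 F [ 0.2  0.4 -0.8] q6 -2.32
[[0.0, 0.5, -0.1], [-0.1, 0.1, -0.0]]
[[0.0, 0.6, -0.2], [-0.0, 0.1, -0.0]]
[[0.1, 0.5, -0.1], [-0.1, 0.1, -0.1]]
```

>>> {"method": "apply_moves", "body": {
  "increments": [
    [[0.1,0,-0.5],[0,0,0],1],
    [[0,0.5,0],[0,0,0],1],
    [[0,0.5,0],[0,0,0],1],
    [[0,0.4,0],[0,0,0],1],
    [[0,0.3,0],[0,0,0],1]
  ]
}}

```text
t: 14.62
eef_pos: [533.2, -310.8, 19.6]
tcp_rot: [-1.569, -0.0, 0.122]
ft_force: [-9.3, 6.9, 38.2]
opening: 0.229
```

```bash
python3 plan.py 532.2,-309.4,20,.117,1
```

```text
t 14.62 at [ 533.2 -310.8   19.6] [-1.569 -0.     0.122] open 21.8 F [-9.3  6.9 38.2] q6 -2.33
[[-0.1, -0.0, 0.1], [-0.1, 0.3, 0.0]]
```

Contact at TCP 19.6 mm matches the trough floor. Releasing.

>>> {"method": "apply_moves", "body": {
  "increments": [
    [[0,-0.1,0],[0,0,0],3.5],
    [[0,0,0],[0,0,0],3.5],
    [[0,0,0],[0,0,0],3.5],
    [[0,-2.5,0],[0,0,0],3.5],
    [[0,-4,0],[0,0,0],5]
  ]
}}

```text
t: 15.25
eef_pos: [532.2, -310.2, 84.3]
tcp_rot: [-1.566, 0.003, 0.122]
ft_force: [0.1, 0.2, 1.0]
opening: 0.428
```

```bash
python3 plan.py 557,70.5,110,-.508,10
```

```text
t 15.25 at [ 532.2 -310.2   84.3] [-1.566  0.003  0.122] open 40.7 F [0.1 0.2 1. ] q6 -2.33
[[0.7, -0.2, 3.7], [-0.0, 3.6, -0.0]]
[[0.5, -0.2, 3.8], [-0.0, 3.6, -0.0]]
[[0.2, -0.3, 3.8], [-0.0, 3.6, -0.0]]
[[-0.0, -0.2, 3.8], [-0.0, 3.6, -0.0]]
[[-0.2, -0.3, 3.8], [-0.0, 3.6, -0.1]]
[[-0.5, -0.2, 3.8], [-0.0, 3.6, -0.0]]
[[-0.7, -0.3, 3.8], [-0.0, 3.6, -0.1]]
[[-1.0, -0.2, 3.7], [-0.1, 3.6, -0.0]]
[[-1.2, -0.3, 3.6], [-0.0, 3.6, -0.1]]
[[-1.4, -0.2, 3.6], [-0.1, 3.7, -0.0]]
```

>>> {"method": "apply_moves", "body": {
  "increments": [
    [[0.7,-0.2,3.7],[0,3.6,0],5.5],
    [[0.5,-0.2,3.8],[0,3.6,0],5.5],
    [[0.2,-0.3,3.8],[0,3.6,0],5.5],
    [[0,-0.2,3.8],[0,3.6,0],5.5],
    [[-0.2,-0.3,3.8],[0,3.6,0],5.5]
  ]
}}

```text
t: 15.88
eef_pos: [547.2, -118.6, 100.1]
tcp_rot: [-1.57, -0.002, -0.206]
ft_force: [-0.2, 0.7, 0.5]
opening: 0.578
```

>>> {"method": "apply_moves", "body": {
  "increments": [
    [[-0.5,-0.2,3.8],[0,3.6,0],5.5],
    [[-0.7,-0.2,3.8],[0,3.6,0],5.5],
    [[-1,-0.2,3.7],[0,3.6,0],5.5],
    [[-1.2,-0.2,3],[0,3.6,0],5.5],
    [[-1,0,2],[0,3,0],5.5]
  ]
}}

```text
t: 16.5
eef_pos: [557.2, 57.7, 109.1]
tcp_rot: [-1.568, -0.003, -0.519]
ft_force: [0.1, 1.0, -0.1]
opening: 0.578
```

```bash
python3 plan.py 557,70.5,40,-.508,3; python3 - <<'E'
from m import *
c=read_camera("top");s=read_camera("side")
A=rect(c,524,-230,29,130,1.5)
im=cv2.resize(s["img"][...,::-1],None,fx=5,fy=5,interpolation=cv2.INTER_CUBIC)
u=np.int32(w2p(s,[[557,70,30]])[0]*5); B=im[u[1]-195:u[1]+195,u[0]-200:u[0]+200]
cv2.imwrite("pics/p1.png",np.hstack([A,B]))
a=1.688
print("bar",fit([c,s],533,-309,a,22,118,9,29,8,.15),"gauge",fit([c,s],524,-230,a,36,36,9,39,8,.2))
E
```

```text
t 16.5 at [557.2  57.7 109.1] [-1.568 -0.003 -0.519] open 54.9 F [ 0.1  1.  -0.1] q6 -1.07
[[-0.2, 2.3, 0.4], [-0.0, -0.2, 0.1]]
[[-0.2, 2.3, 0.3], [-0.1, -0.2, 0.0]]
[[-0.3, 2.3, 0.4], [-0.0, -0.3, 0.1]]
bar (array([ 538.14410462, -304.22327596,    1.68391344]), np.float32(43.595287)) gauge (array([ 521.99697447, -225.80722432,    1.71368719]), np.float64(72.5499038696289))
```

View pics/p1.png

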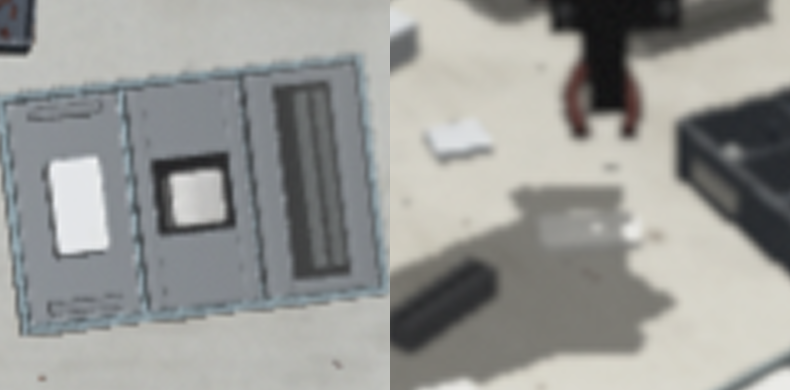

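The bar lies in the trough and the gauge in the nest. In the side view the plate lies in the gripper's shadow at about (590,228), directly ahead and below. Now the plate.

>>> {"method": "apply_moves", "body": {
  "increments": [
    [[-0.3,1.5,0.6],[0,-0.2,0.1],5.5],
    [[-0.3,2,0.5],[0,-0.2,0],5.5],
    [[0,2,0],[0,-0.2,0],5.5],
    [[0,1,0],[0,0,0],5.5],
    [[0,0,0],[0,0,0],5.5]
  ]
}}

```text
t: 17.23
eef_pos: [557.1, 68.7, 39.0]
tcp_rot: [-1.569, 0.001, -0.505]
ft_force: [-0.4, -0.4, -0.4]
opening: 0.581
```

```bash
python3 plan.py 557,70.5,3,-.508,3
```

```text
t 17.23 at [557.1  68.7  39. ] [-1.569e+00  1.000e-03 -5.050e-01] open 55.2 F [-0.4 -0.4 -0.4] q6 -1.06
[[-0.0, 1.2, 0.0], [-0.0, 0.1, -0.0]]
[[-0.0, 1.2, 0.1], [-0.0, 0.0, -0.0]]
[[-0.1, 1.2, 0.0], [-0.1, 0.1, -0.1]]
```

>>> {"method": "apply_moves", "body": {
  "increments": [
    [[0,1.2,0.2],[0,0,0],5.5],
    [[0,1.2,0],[0,0,0],5.5],
    [[0,0.8,0],[0,0,0],5.5],
    [[0,0.3,0],[0,0,0],5.5],
    [[0,0,0],[0,0,0],5.5]
  ]
}}

```text
t: 17.85
eef_pos: [558.7, 70.3, 2.3]
tcp_rot: [-1.569, -0.0, -0.505]
ft_force: [0.4, 0.7, 0.0]
opening: 0.579
```

```bash
python3 plan.py 557,70.5,2,-.508,1
```

```text
t 17.85 at [558.7  70.3   2.3] [-1.569 -0.    -0.505] open 55.1 F [0.4 0.7 0. ] q6 -1.06
[[-0.2, 0.0, -0.1], [-0.1, 0.2, 0.0]]
```

>>> {"method": "apply_moves", "body": {
  "increments": [
    [[0,0,0],[0,0,0],2],
    [[0,0,0],[0,0,0],2],
    [[0,0,0],[0,0,0],2],
    [[0,0,0],[0,0,0],2],
    [[0,0,0],[0,0,0],2]
  ]
}}

```text
t: 18.48
eef_pos: [559.1, 70.3, 3.1]
tcp_rot: [-1.568, -0.002, -0.505]
ft_force: [-0.4, 0.7, -0.2]
opening: 0.36
```

>>> {"method": "apply_moves", "body": {
  "increments": [
    [[0,-1,0],[0,0,0],2],
    [[0,-2.5,0],[0,0,0],2],
    [[0,-2.5,0],[0,0,0],2],
    [[0,-2.5,0],[0,0,0],2],
    [[0,0,0],[0,0,0],2]
  ]
}}

```text
t: 19.1
eef_pos: [558.8, 70.2, 92.7]
tcp_rot: [-1.568, -0.002, -0.505]
ft_force: [0.0, -0.2, -0.9]
opening: 0.352
```

```bash
python3 plan.py 514.7,-150.4,75,.117,9
```

```text
t 19.1 at [558.8  70.2  92.7] [-1.568 -0.002 -0.505] open 33.4 F [ 0.  -0.2 -0.9] q6 -1.06
[[0.8, 0.2, -2.4], [-0.0, -4.0, 0.0]]
[[0.6, 0.2, -2.4], [-0.0, -4.0, 0.0]]
[[0.4, 0.2, -2.5], [-0.0, -3.9, 0.0]]
[[0.2, 0.2, -2.5], [-0.0, -4.0, 0.0]]
[[0.1, 0.2, -2.5], [-0.0, -3.9, 0.0]]
[[-0.1, 0.2, -2.5], [-0.0, -4.0, 0.0]]
[[-0.3, 0.2, -2.5], [-0.0, -3.9, 0.1]]
[[-0.4, 0.2, -2.4], [-0.0, -4.0, 0.0]]
[[-0.6, 0.1, -2.4], [-0.1, -3.9, 0.1]]
```

The plate is held (33.4 mm). Carrying it to the pile.

>>> {"method": "apply_moves", "body": {
  "increments": [
    [[0.8,0,-2.4],[0,-4,0],2],
    [[0.6,0,-2.4],[0,-4,0],2],
    [[0.4,0.1,-2.5],[0,-3.9,0],2],
    [[0.2,0.1,-2.5],[0,-4,0],2],
    [[0.1,0.1,-2.5],[0,-3.9,0],2]
  ]
}}

```text
t: 19.73
eef_pos: [532.7, -54.7, 86.5]
tcp_rot: [-1.568, 0.0, -0.146]
ft_force: [0.4, 0.6, -0.9]
opening: 0.352
```

>>> {"method": "apply_moves", "body": {
  "increments": [
    [[-0.1,0.1,-2.5],[0,-4,0],2],
    [[-0.3,0.1,-2.5],[0,-3.9,0],2],
    [[-0.4,0.1,-2.2],[0,-4,0],2],
    [[-0.5,0.1,-1.2],[0,-3,0],2],
    [[0,0,0],[0,0,0],2]
  ]
}}

```text
t: 20.35
eef_pos: [512.2, -141.9, 78.4]
tcp_rot: [-1.566, 0.004, 0.121]
ft_force: [0.2, -0.3, -1.3]
opening: 0.353
```

```bash
python3 plan.py 514.7,-150.4,50,.117,3;python3 - <<'E'
from m import *
c=read_camera("side");t=read_camera("top");s=readout.state()
x,y,z=s["eef_pos"]; a=s["tcp_rot"][2]+np.pi/2
r,f=fit([c],x,y,a,34,62,z-3,z+5,12,.1); print("plate fit",r.round(3),f,a)
T=[]
for k in(c,t):
    im=cv2.resize(k["img"][...,::-1],None,fx=5,fy=5,interpolation=cv2.INTER_CUBIC)
    u=np.int32(w2p(k,[[515,-150,50]])[0]*5); T.append(im[u[1]-200:u[1]+200,u[0]-200:u[0]+200])
cv2.imwrite("pics/p2.png",np.hstack(T))
E
```

```text
t 20.35 at [ 512.2 -141.9   78.4] [-1.566  0.004  0.121] open 33.6 F [ 0.2 -0.3 -1.3] q6 -2.09
[[0.1, 0.9, -0.3], [-0.1, 0.1, -0.1]]
[[0.0, 1.0, -0.3], [-0.1, 0.1, -0.1]]
[[0.1, 0.9, -0.3], [-0.1, 0.0, -0.0]]
plate fit [ 509.175 -139.173    1.791] 33.36023712158203 1.6917144835698266
```

View pics/p2.png

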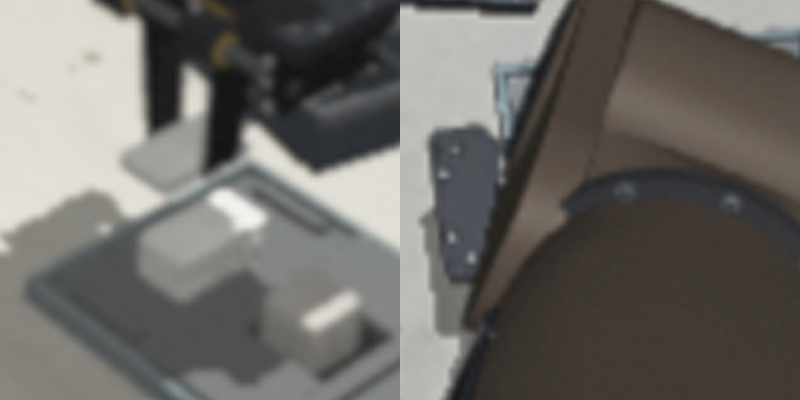

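The plate hangs level in the jaws at (175,150), above the pile at (200,240). At the pickup the TCP was about 2 mm off the plate's centre along tool x, so I'll aim at x=516.

>>> {"method": "apply_moves", "body": {
  "increments": [
    [[0.3,0.6,-0.7],[-0.1,0.1,-0.1],2],
    [[0.2,0.7,-0.5],[-0.1,0,-0.1],2],
    [[0,0.8,0],[0,0,0],2],
    [[0,0,0],[0,0,0],2],
    [[0,0,0],[0,0,0],2]
  ]
}}

```text
t: 21.08
eef_pos: [519.6, -151.6, 55.4]
tcp_rot: [-1.569, 0.001, 0.119]
ft_force: [-1.0, 0.6, -1.4]
opening: 0.355
```

```bash
python3 plan.py 516.2,-150.4,36,.117,3
```

```text
t 21.07 at [ 519.6 -151.6   55.4] [-1.569e+00  1.000e-03  1.190e-01] open 33.8 F [-1.   0.6 -1.4] q6 -2.1
[[-0.1, 0.6, 0.1], [-0.0, 0.0, -0.0]]
[[-0.1, 0.7, 0.0], [-0.0, 0.1, -0.0]]
[[-0.1, 0.6, 0.1], [-0.1, 0.0, -0.1]]
```

>>> {"method": "apply_moves", "body": {
  "increments": [
    [[-0.3,0.6,0.1],[0,0,0],2],
    [[0,0.6,0],[0,0,0],2],
    [[0,0.3,0],[0,0,0],2],
    [[0,0.2,0],[0,0,0],2],
    [[0,0,0],[0,0,0],2]
  ]
}}

```text
t: 21.7
eef_pos: [516.2, -150.8, 37.5]
tcp_rot: [-1.57, 0.001, 0.119]
ft_force: [0.0, -0.2, -0.1]
opening: 0.355
```

>>> {"method": "apply_moves", "body": {
  "increments": [
    [[0,0.2,0],[0,0,0],2],
    [[0,0.2,0],[0,0,0],2],
    [[0,0,0],[0,0,0],2],
    [[0,0,0],[0,0,0],2],
    [[0,0,0],[0,0,0],2]
  ]
}}

```text
t: 22.32
eef_pos: [516.8, -151.0, 37.0]
tcp_rot: [-1.571, -0.002, 0.119]
ft_force: [-0.6, -0.4, -1.2]
opening: 0.351
```

>>> {"method": "apply_moves", "body": {
  "increments": [
    [[0,0.3,0],[0,0,0],2],
    [[0,0.3,0],[0,0,0],2],
    [[0,0.2,0],[0,0,0],2],
    [[0,0.2,0],[0,0,0],2],
    [[0,0.2,0],[0,0,0],2]
  ]
}}

```text
t: 22.95
eef_pos: [517.6, -151.0, 34.2]
tcp_rot: [-1.574, -0.007, 0.12]
ft_force: [-8.0, 2.1, 32.5]
opening: 0.355
```

Contact: 32 N at TCP 34, which is consistent with a pile top at about 32. Easing up and releasing.

>>> {"method": "apply_moves", "body": {
  "increments": [
    [[0,-0.1,0],[0,0,0],5],
    [[0,0,0],[0,0,0],5],
    [[0,0,0],[0,0,0],5],
    [[0,-2.5,0],[0,0,0],5],
    [[0,-4,0],[0,0,0],5]
  ]
}}

```text
t: 23.58
eef_pos: [515.9, -150.4, 98.4]
tcp_rot: [-1.571, -0.002, 0.12]
ft_force: [-0.3, -0.9, -0.1]
opening: 0.519
```

>>> {"method": "apply_moves", "body": {
  "increments": [
    [[0,-3,4],[0,0,0],5],
    [[0,-3,5],[0,0,0],5],
    [[0,-2,5],[0,0,0],5],
    [[0,0,5],[0,0,0],5],
    [[0,0,5],[0,0,0],5]
  ]
}}

```text
t: 24.2
eef_pos: [488.1, 91.6, 182.0]
tcp_rot: [-1.572, -0.006, 0.114]
ft_force: [0.2, -0.4, -0.5]
opening: 0.521
```

```bash
python3 - <<'E'
from m import *
c=read_camera("top");s=read_camera("side")
A=rect(c,524,-230,29,130,1.5)
im=cv2.resize(s["img"][...,::-1],None,fx=4,fy=4,interpolation=cv2.INTER_CUBIC)
u=np.int32(w2p(s,[[524,-230,20]])[0]*4); B=im[u[1]-195:u[1]+195,u[0]-200:u[0]+200]
cv2.imwrite("pics/p3.png",np.hstack([A,B]))
pickle.dump((c,s),open("end.pkl","wb"))
E
```

```text
(no output)
```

View pics/p3.png

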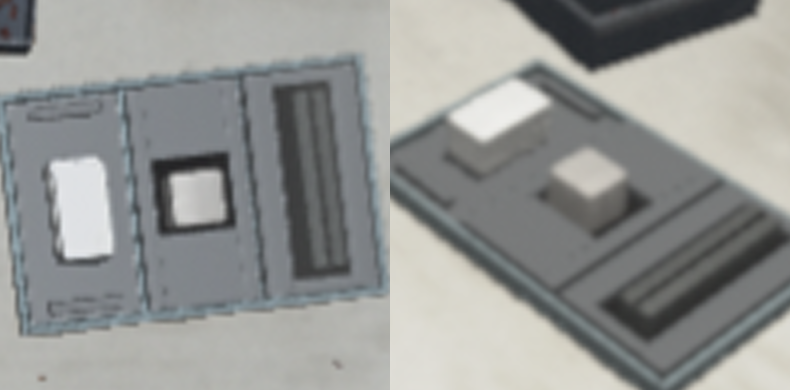

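Everything sits in place. The plate may be a few mm low in x, so I'll measure it numerically by thresholding white in the orthophoto, before and after, and check the gauge and bar in the same way.

```bash
python3 - <<'E'
from m import *
c0=pickle.load(open("top0.pkl","rb")); c,s=pickle.load(open("end.pkl","rb"))
a=1.688; tr=np.array([524.1,-229.9]); ux=np.array([np.cos(a),np.sin(a)]); uy=np.array([-ux[1],ux[0]])
def loc(c,x,y,z,lo,hi,half=48,S=4):
    im=rect(c,x,y,z,half,S); g=cv2.cvtColor(im,cv2.COLOR_BGR2GRAY); m=((g>=lo)&(g<=hi)).astype(np.uint8)
    n,L,st,ce=cv2.connectedComponentsWithStats(cv2.morphologyEx(m,cv2.MORPH_OPEN,np.ones((7,7))))
    k=1+np.argmax(st[1:,4]); pts=cv2.findNonZero((L==k).astype(np.uint8)); (u,v),wh,an=cv2.minAreaRect(pts)
    P=np.array([x+half-v/S,y+half-u/S]); return P.round(1),np.round(np.array(wh)/S,1),round(an,1)
px=tr+80*ux
for nm,q in(("pile before",loc(c0,*px,33,190,255)),("plate now",loc(c,*px,41,190,255)),("gauge",loc(c,*tr,39,135,255,22))):
    b=px if "p" in nm else tr; d=q[0]-b; print(nm,q,"in insert frame",(d@ux).round(1),(d@uy).round(1))
tp=tr-80*ux
print("bar both",fit([c,s],*tp,a,22,118,9,29,9,.12),"top",fit([c],*tp,a,22,118,29,29.1,9,.12),"trough",tp)
print("plate fit",fit([c,s],*px,a,34,62,33,41,9,.2),px)
print("gauge fit",fit([c,s],*tr,a,36,36,31,39,9,.25))
for nm,v in dict(short_bar=(437,45,-1.26,22,76,0,20)).items(): print(nm,fit([c,s],*v)[0].round(2))
E
```

```text
pile before (array([ 517.2, -151.9]), array([59.3, 31.6]), 83.4) in insert frame -1.7 -2.3
plate now (array([ 515. , -153.2]), array([65. , 35.2]), 82.7) in insert frame -2.8 0.1
gauge (array([ 521.8, -229.2]), array([34.5, 35. ]), 83.5) in insert frame 1.0 2.2
bar both (array([ 537.9106726 , -304.16151606,    1.69185221]), np.float32(42.557297)) top (array([ 527.20946447, -300.35307697,    1.69259645]), np.float64(27.302366256713867)) trough [ 533.45484204 -309.35116066]
plate fit (array([ 516.14202521, -152.67193392,    1.69120763]), np.float64(90.6907958984375)) [ 514.74515796 -150.44883934]
gauge fit (array([ 523.23211562, -228.70754656,    1.65267158]), np.float64(84.39252471923828))
short_bar [437.05  45.98  -1.22]
```

The plate is within 4 mm of centre and 1 deg of square, and the gauge within 3 mm. The bar's fits disagree because they catch on the pocket edges, but a bar on the floor cannot be more than 8 mm off centre, which is inside the tolerance. Its contact height and both pictures show it on the floor. Handing in.

```bash
python3 -c "
from cell import env; print(env.job_done())"
```

```text
the job is handed in; nothing more can be done
None
```

The kit is back in its tray and the job is handed in. The gauge block is in the nest, the long bar in the trough, and the far long plate on the pile. The arm's clock read about 24 s out of the 88 s allowed.

**Last checks:**
- **Gauge block:** about 2–3 mm from the nest's centre and roughly square to it. It touched down at the expected floor height.
- **Plate:** within about 4 mm of the pile's centre and square to under 1°. It touched down at the pile top, at about z = 32 mm.
- **Bar:** it touched down at the trough's floor height, and both camera views show it lying flat and parallel inside the trough. The numeric position fits for the bar disagreed with each other by up to about 11 mm, because the pocket's edges confused them. I relied on the pocket's own clearance of 7–8 mm instead, which keeps the bar within tolerance.
- **Look-alikes:** the short bar measured within 1 mm of where it started. I did not re-measure the oblong block or the short plate, but the arm worked no closer to either than about 120 mm.

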